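Roof held open for the photograph

TASK

The wooden model house is about to be photographed inside. First, with the roof still shut, push the room tray that sticks out of its side wall fully home, until you feel it stop. Then lift the hinged roof, which falls shut by itself, and hold it open with the gripper at about 60 degrees from its closed position; finish while still holding it there, with the glue bottle, the cup and the wood offcut left where they stand.

Things in the scene. Friction and masses are not known exactly. Their poses are not given: they have to be found in the camera images.
- house: Pale plywood model house fixed to the bench, footprint 160 mm (its x) by 200 mm (its y), walls 90 mm high, small dark windows front and back. Origin: centre of its underside, on the bench; z up. The roof hinge runs along the top of its +x wall (far from the robot); the tray comes out of its -y wall. Its yaw varies.
- tray (a joint): Room tray sliding in the house, in m: 0 = fully home against its hard stop, growing as it comes out along the house's -y (limit 0.090; starts 0.030 to 0.060 out). Stiff runner, needs about 2.5 N to move, stays where it is left. Its front board is 130 mm wide (house x), 66 mm high (from 10 to 76 mm above the bench), 8 mm thick; when home the board stands 8.5 mm proud of the 200 mm footprint.
- tray_front (a point): Centre of the outer face of the tray's front board, 43 mm above the bench; moves with the tray. The outward normal of the face is the house's -y. Its axes are the house's.
- roof_hinge (a joint): Opening angle of the roof in rad: 0 = shut, lying level on the walls (start), pi/3 = 60 degrees, limit 1.75. No spring and hardly any friction: it falls shut by its weight when let go before upright.
- roof_axis (a point): Middle of the roof's hinge axis, fixed on the house 80 mm along its +x from its centre and 90.5 mm above the bench; the axis runs along the house's y. Its axes are the house's.
- roof: Flat roof panel of pale plywood with thin battens across it, 170 mm (house x) by 220 mm (y), 8 mm thick, 0.26 to 0.43 kg; its origin is the middle of the hinge axis, on the underside of the panel; panel extends along its own -x, own z is the panel's upper normal. It overhangs the front wall by 10 mm and the side walls by 10 mm. Grab bar on top, see roof_bar.
- roof_bar (a point): Middle of the round wooden grab bar on top of the roof: 10 mm diameter, 100 mm long along the house's y, held on two 8 mm posts 44 mm either side of its middle. In the roof's frame at x -135 mm, y 0, z +43 mm (35 mm above the upper face of the panel; free gap of 30 mm below the bar). It moves and turns with the roof; pinched across it, it can turn between the fingers.
- glue: Bystander: loose brown glue bottle with orange cap, 48 mm diameter, 140 mm tall, standing beyond the house's +y wall. Origin: centre of its underside.
- cup: Bystander: loose white take-away cup with lid, 82 mm diameter, 103 mm tall, standing behind the house (its +x side). Origin: centre of its underside.
- offcut: Bystander: loose pale wood block 50 x 70 x 45 mm high, lying behind the house (its +x side). Origin: centre of its underside.

How it is judged:
On the way:
1. the tray is pushed fully home (within 3 mm) while the roof is still shut (under 6 degrees) (value of joint tray below 0.003 m and value of joint roof_hinge below 0.1 rad), for 0.2 s.
At the end, for the whole second after the job is handed in: The roof stands open at 60 degrees, give or take 7, held there by the fingers (contact over 0.2 N, none of the loose things touching it), and the tray is still fully home (within 3 mm of its stop) (value of joint roof_hinge between 0.925 and 1.169 rad and contact force between the fingers and roof above 0.2 N and value of joint tray below 0.003 m and contact force between roof and glue below 0.1 N and contact force between roof and cup below 0.1 N and contact force between roof and offcut below 0.1 N); the arm keeps its last pose, push and grip.
It fails at once if the glue bottle is shoved more than 30 mm or tipped over (distance of glue from where it was at the start of the episode above 0.03 m or angle between glue's own z axis and vertical above 0.5 rad).
It fails at once if the cup is shoved more than 30 mm or tipped over (distance of cup from where it was at the start of the episode above 0.03 m or angle between cup's own z axis and vertical above 0.5 rad).
It fails at once if the wood offcut is shoved more than 30 mm or tipped over (distance of offcut from where it was at the start of the episode above 0.03 m or angle between offcut's own z axis and vertical above 0.5 rad).
It also fails if it takes over 51 s, if anything falls off the work surface, if the arm or the gripper's body presses on something with over 40 N, if the wrist force passes 120 N, or if a joint passes its speed limit or range.

ROBOT

A 6-joint arm with a two-finger parallel gripper is mounted at the origin on the work surface. World frame = base frame: x ahead of the robot, y to its left, z up, the work surface at z = 0. Lengths are in m, angles in rad, forces in N, time in s.
With the tool pointing down it reaches from about 0.3 to 0.775 m from the base axis. Payload 14.6 kg.
Tool frame: the origin (TCP) lies between the finger pads; the fingertips stand 19 mm ahead of it and the grasp point (between the pads) is the TCP; z points along the fingers, y is the line along which they close (so a half turn about z gives the same grasp; the last joint's range is limited). The gripper opens to 94 mm and grips with 3 to 60 N. Pads are 16 mm wide; open, the fingers measure 119 mm over their backs; the gripper's body (75 mm by 177 mm) begins 78 mm behind the grasp point.
Start: joints at [1.104, 0.3, 1.521, -0, 1.321, -0.067], TCP at [0.214, 0.507, 0.224] pointing down, gripper open.
Joint ranges: [-3.03, 3.03], [-0.79, 2.21], [0.23, 2.52], [-1.04, 4.18], [0, 3.07], [-2.55, 2.55]. Speed limits (rad/s): [2.22, 2.22, 2.57, 3.14, 3.14, 3.14].

INTERFACE

Orientations are given as a unit quaternion [x, y, z, w].
In Python, from cell import bot gives the robot as it stands. The module is installed in compiled form; this text tells all that it offers. Calls block until the motion is done:
- bot.move_pose(position, orientation): joint-space move of the TCP to a pose.
- bot.servo_line(position, ori=None, max_speed=0.15): straight line of the TCP; ori=None keeps the orientation; max_speed is the mean speed in m/s.
- bot.movej(angles): joint-space move.
- bot.move_gripper(opening, force=None): finger opening in m; force is the grip in N (None keeps the last); returns when the fingers have stopped.
- bot.sleep(seconds).
- bot.solve_ik(position, orientation): joint angles nearest the present ones, or None.
- bot.camera(name): name is "side" or "top"; returns (picture, depth): 384x512x3 uint8, red, green, blue; 384x512 float32, m along the optical axis (not along the pixel's ray), 0 where there is no reading.
- bot.camera_params(name): a dict with "fov_y" (degrees; the focal length in pixels is half the picture's height over the tangent of half this angle, whatever the lens; pixels are square), "cx", "cy" (the principal point, pixels), "position" and "attitude" of the camera in the world. Camera axes: x right, y down, z forward; pixel columns grow to the right and rows downward; lengths in m; the calibration is good to about 2 mm. A picture is of the moment at which its call begins. camera_params takes no time and is no camera call.
A pose or a line that the arm cannot do raises bot.PlanningError and nothing moves.
- bot.hand_in(): hands the job in; it is judged then, once.
Trained networks look in the newest picture that a camera, given by its name, has taken for a name from the list of things; names that differ only in an ending like _2 or _b are one class to them, and where a whole thing is asked for, a point or a joint stands for the part that bears it (a point fixed in the world has none). Each returns a list of dicts, best first, with "p" (0 to 1); they miss things now and then, are a little off and sometimes report something else, mostly with a low value. They report only what shows in the picture. A call takes as long as a camera call.
- bot.spot_in(camera, thing): "position" ([column, row] in pixels, amid what is visible of it).
- bot.landmark_of(camera, thing): "position" ([column, row] in pixels: a listed point, or the origin of a listed thing).
Readings, each from a call of its own:
- bot.current_time_s(): time.
- bot.current_joints(): joint angles.
- bot.current_qd(): joint speeds.
- bot.current_tau(): joint torques, N m.
- bot.current_tcp_pos(): TCP position.
- bot.current_orientation(): TCP orientation.
- bot.current_wrist_force(): force on the tool from outside, world axes, zero at the start.
- bot.current_torque(): the same for the moment, N m.
- bot.current_gripper_width(): finger opening in m.
- bot.current_finger_force(): force on a finger pad.
Only numpy, scipy, OpenCV 4.12 (cv2) and the standard library are available. Lean on these libraries where they do the work, as an engineer would, in place of code of your own. Each camera call takes 0.05 s, during which the arm holds its last target. There are 200 camera calls.

## Working session

There is one attempt and no reset: what is moved stays moved. The work goes in short steps, each a Python script; the robot and the scene stay as the last script left them, time stands still between calls to the robot, and variables do not carry over. Pictures are saved under pics/ and viewed, at most 10 in all, crops included, and the job is handed in when it is done.

```bash
mkdir -p pics; cat > h.py <<'E'
import numpy as np, cv2
from cell import bot
from scipy.spatial.transform import Rotation as R
def K(n):
    p=bot.camera_params(n); f=192/np.tan(np.radians(p["fov_y"])/2)
    a=np.array(p["attitude"],float)
    M=a if a.shape==(3,3) else R.from_quat(a).as_matrix()
    return f,p["cx"],p["cy"],np.array(p["position"]),M
def ray(n,px):
    f,cx,cy,o,M=K(n); return o,M@np.array([(px[0]-cx)/f,(px[1]-cy)/f,1])
def cloud(n,d):
    f,cx,cy,o,M=K(n); v,u=np.mgrid[:384,:512]
    P=np.stack([(u-cx)/f*d,(v-cy)/f*d,d],-1)@M.T+o
    P[d<=0]=np.nan; return P
def tri(a,pa,b,pb):
    o1,d1=ray(a,pa);o2,d2=ray(b,pb)
    s=np.linalg.lstsq(np.stack([d1,-d2],1),o2-o1,rcond=None)[0]
    A,B=o1+s[0]*d1,o2+s[1]*d2
    return (A+B)/2,np.linalg.norm(A-B)
E
python3 - <<'E'
from h import *
ims=[]
for n in("side","top"):
    print(n,bot.camera_params(n))
    im,d=bot.camera(n); np.save(n+"_d.npy",d); np.save(n+"_i.npy",im)
    cv2.imwrite(f"pics/{n}0.png",im[...,::-1])
r={}
for t in("house","tray_front","roof_axis","roof_bar","roof","glue","cup","offcut"):
    for n in("side","top"):
        l=bot.landmark_of(n,t); r[t,n]=l
        print(t,n,[(np.round(x["position"],1).tolist(),round(x["p"],2)) for x in l[:3]])
    if r[t,"side"] and r[t,"top"]:
        p,e=tri("side",r[t,"side"][0]["position"],"top",r[t,"top"][0]["position"]); print("   ",p.round(4),round(e,4))
E
```

```text
side {'fov_y': 48.069087457429816, 'cx': 256.5124648991522, 'cy': 191.85790493967045, 'position': array([ 0.45931223, -0.67052728,  0.56472696]), 'attitude': array([ 0.85984901, -0.1037556 ,  0.04806505, -0.49757835])}
top {'fov_y': 51.67620388750273, 'cx': 257.02474292856067, 'cy': 197.21458465318727, 'position': array([0.53174596, 0.12194041, 0.90005041]), 'attitude': array([ 0.71298235, -0.69687586,  0.0587384 , -0.05069524])}
house side [([210.8, 247.2], 0.89)]
house top [([274.2, 262.9], 0.81)]
    [0.5221 0.0719 0.0044] 0.0047
tray_front side [([236.4, 271.2], 0.68)]
tray_front top [([342.9, 249.1], 0.83)]
    [ 0.5536 -0.0714  0.0502] 0.0068
roof_axis side [([242.9, 203.1], 0.8)]
roof_axis top [([268.9, 227.4], 0.66)]
    [0.5963 0.0886 0.093 ] 0.0001
roof_bar side [([179.4, 203.7], 0.63)]
roof_bar top [([282.0, 294.7], 0.88)]
    [0.466  0.0629 0.1275] 0.0002
roof side [([244.1, 200.4], 0.72)]
roof top [([266.5, 227.0], 0.87)]
    [0.5984 0.0934 0.0962] 0.0033
glue side [([178.3, 202.6], 0.2)]
glue top [([176.1, 291.7], 0.78)]
    [ 0.4612  0.2874 -0.002 ] 0.0089
cup side [([262.9, 195.6], 0.6)]
cup top [([198.9, 191.1], 0.7)]
    [0.6796 0.2461 0.0092] 0.0047
offcut side [([314.2, 235.5], 0.66)]
offcut top [([277.2, 165.9], 0.68)]
    [ 0.7497  0.0673 -0.0041] 0.0028
```

```bash
python3 - <<'E'
from h import *
s,t=cv2.imread("pics/side0.png"),cv2.imread("pics/top0.png")
cv2.imwrite("pics/both0.png",cv2.resize(np.vstack([s,t]),(512*600//768*1,600)) if 0 else cv2.resize(np.hstack([s,t]),(800,300)))
P=cloud("top",np.load("top_d.npy"))
z=P[...,2]; near=np.hypot(P[...,0]-.52,P[...,1]-.075)<.2
m=((abs(z-.0985)<.006)&near).astype(np.uint8)
m=cv2.morphologyEx(m,cv2.MORPH_OPEN,np.ones((3,3)))
n,l,st,_=cv2.connectedComponentsWithStats(m); k=1+np.argmax(st[1:,4])
Q=P[l==k]; print("roof",len(Q),np.median(Q[:,2]),cv2.minAreaRect(Q[:,:2].astype(np.float32)*1000))
b=near&(z>.122)&(z<.145); Q=P[b]; print("bar",len(Q),Q[:,2].max(),cv2.minAreaRect(Q[:,:2].astype(np.float32)*1000))
y=np.radians(12); ey=np.array([-np.sin(y),np.cos(y)]);ex=np.array([np.cos(y),np.sin(y)])
q=P[...,:2]-[.522,.072]; u=q@ex;v=q@ey
b=(v<-.112)&(v>-.2)&(abs(u)<.09)&(z>.03); Q=np.c_[u[b],v[b],z[b]]
print("tray",len(Q),np.percentile(Q,[1,5,50,95,99],axis=0).round(4))
E
```

```text
roof 9242 0.09859867987894366 ((517.9334106445312, 72.85062408447266), (172.5606231689453, 220.5148468017578), 14.502347946166992)
bar 287 0.14125232836549095 ((468.3935852050781, 60.250972747802734), (10.057526588439941, 99.39098358154297), 14.733790397644043)
tray 515 [[-0.0574 -0.1415  0.0316]
 [-0.0524 -0.1399  0.034 ]
 [ 0.0053 -0.1338  0.0724]
 [ 0.0639 -0.13    0.0778]
 [ 0.0692 -0.1295  0.0786]]
```

View pics/both0.png

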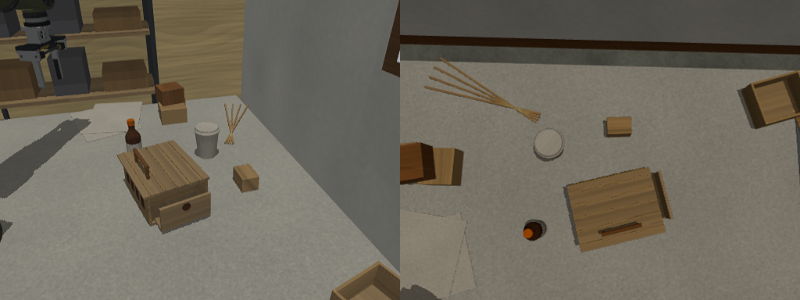

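The two views agree: the house centre is about (.523, .074) at yaw 14.5°, and the tray's board is at right in the top view (col ~662, row 195 in the composite). Glue stands at left, with the cup and offcut behind. Next I'll push the tray with the fingers closed and tilted, so they clear the roof overhang.

```bash
cat >> h.py <<'E'
yaw=np.radians(14.5); ex=np.array([np.cos(yaw),np.sin(yaw),0]); ey=np.array([-np.sin(yaw),np.cos(yaw),0]); ez=np.array([0,0,1.])
C=np.array([.5228,.0741,0]); A=C+.08*ex+.0905*ez
def W(u,v,z): return C+u*ex+v*ey+z*ez
def Q(zt,yt):
    return R.from_matrix(np.stack([np.cross(yt,zt),yt,zt],1)).as_quat()
E
cat > push.py <<'E'
from h import *
t=np.radians(35); zt=-np.cos(t)*ez+np.sin(t)*ey
P0=W(0,-.20,.055); best=None
for s in(1,-1):
    q=Q(zt,s*ex); a=bot.solve_ik(P0,q); b=bot.solve_ik(W(0,-.12,.055),q); c=bot.solve_ik(W(0,-.22,.28),q)
    if a is None or b is None or c is None: print(s,"no");continue
    j=np.abs(np.array(a)-bot.current_joints()).max(); print(s,np.round(a,2))
    if best is None or j<best[0]: best=(j,q)
q=best[1]
p=bot.current_tcp_pos(); bot.servo_line(list(p[:2])+[.34],max_speed=.25)
bot.move_gripper(0.0)
bot.move_pose(W(0,-.22,.28),q); bot.servo_line(P0,q,max_speed=.2)
f0=np.array(bot.current_wrist_force()); v=-.20
bot.servo_line(W(0,-.17,.055),max_speed=.1); v=-.17
while v<-.10:
    v+=.002 if v<-.132 else .001
    bot.servo_line(W(0,v,.055),max_speed=.06)
    F=-(np.array(bot.current_wrist_force())-f0)@ey
    print(round(v,3),round((bot.current_tcp_pos()-C)@ey,4),round(F,1),end=" | ")
    if F>14: break
print(bot.current_time_s())
im,d=bot.camera("top");cv2.imwrite("pics/top1.png",im[...,::-1])
im,d=bot.camera("side");cv2.imwrite("pics/side1.png",im[...,::-1])
E
python3 push.py
```

```text
1 [-0.46  0.77  1.33  0.45  1.48 -0.86]
-1 [-0.46  0.77  1.33  0.45  1.48  2.28]
-0.168 -0.1683 -0.3 | -0.166 -0.166 -0.6 | -0.164 -0.1639 -0.5 | -0.162 -0.1619 -0.2 | -0.16 -0.1599 -0.6 | -0.158 -0.1581 1.1 | -0.156 -0.156 1.1 | -0.154 -0.1539 1.6 | -0.152 -0.1518 0.2 | -0.15 -0.1498 1.4 | -0.148 -0.1479 0.6 | -0.146 -0.1459 0.3 | -0.144 -0.1438 1.0 | -0.142 -0.1419 0.9 | -0.14 -0.1398 1.3 | -0.138 -0.1378 1.4 | -0.136 -0.1359 1.4 | -0.134 -0.1339 1.3 | -0.132 -0.1318 0.9 | -0.131 -0.131 1.7 | -0.13 -0.13 1.4 | -0.129 -0.1289 0.9 | -0.128 -0.1279 0.0 | -0.127 -0.1269 0.8 | -0.126 -0.1259 1.7 | -0.125 -0.1251 3.7 | -0.124 -0.1247 8.1 | -0.123 -0.1245 13.1 | -0.122 -0.1242 18.9 | 14.5333
```

The contact depth and the stop both fit the model: 33 mm of travel, and the force rose sharply with the board 8 mm proud. Next I'll grasp the bar and swing the roof up.

```bash
cat > lift.py <<'E'
from h import *
def bar(th): # roof bar in world at opening th
    return A+(-.135*np.cos(th)+.043*np.sin(th))*ex+(.135*np.sin(th)+.043*np.cos(th))*ez
best=None
for s in(1,-1):
    q=Q(-ez,s*ex); a=bot.solve_ik(bar(0),q); b=bot.solve_ik(bar(1.05),q)
    if a is None or b is None: continue
    j=np.abs(np.array(a)-bot.current_joints()).max()
    if best is None or j<best[0]: best=(j,q)
q=best[1]
bot.servo_line(W(0,-.19,.07),max_speed=.15); bot.servo_line(W(0,-.21,.27),max_speed=.25)
bot.move_pose(bar(0)+.12*ez,q); bot.move_gripper(.06)
bot.servo_line(bar(0),max_speed=.12); bot.move_gripper(0,20)
print("w",bot.current_gripper_width(),bot.current_finger_force(),bot.current_time_s())
for d in range(5,61,5):
    bot.servo_line(bar(np.radians(d)),max_speed=.06)
    if d%15==0: print(d,np.round(bot.current_wrist_force(),1),bot.current_gripper_width(),bot.current_finger_force())
print(bot.current_time_s(),bot.current_tcp_pos()-bar(np.pi/3))
S,d1=bot.camera("side");T,d2=bot.camera("top")
cv2.imwrite("pics/both2.png",cv2.resize(np.hstack([S,T]),(800,300))[...,::-1])
P=cloud("side",d1).reshape(-1,3); P=P[np.isfinite(P).all(1)]
q=P-A; u,v,z=q@ex,q@ey,q@ez
m=(abs(v)<.115)&(np.hypot(u,z)<.19)&(z>.03)&(u<.02)
print("edge-end pts:",m.sum(),np.percentile(np.degrees(np.arctan2(z[m&(v<-.09)],-u[m&(v<-.09)])),[5,25,50,75,95]))
for t in("tray_front","roof_bar"):
    a,b=[bot.landmark_of(n,t) for n in("side","top")]
    if a and b:
        p,e=tri("side",a[0]["position"],"top",b[0]["position"])-np.array(0) if 0 else tri("side",a[0]["position"],"top",b[0]["position"])
        print(t,a[0]["p"],b[0]["p"],((p-C)@np.stack([ex,ey,ez],1)).round(4),round(e,4))
E
python3 lift.py
```

```text
w 0.0091288729783299 20.001506209373474 20.0917
15 [-20.6  -5.3  10.6] 0.0089485209148019 20.002737790346146
30 [-24.6  -5.   23.9] 0.009532040192900909 20.00414103269577
45 [-8.5 -1.4 11.3] 0.009376904508140984 20.0013667345047
60 [-3.4 -2.   6.7] 0.00959968801877243 20.000986754894257
24.3917 [ 0.00018918 -0.00014054  0.00029307]
edge-end pts: 1759 [58.78438609 60.02684436 61.24522475 62.50109864 65.12907936]
tray_front 0.61 0.63 [-0.0011 -0.1153  0.0477] 0.0132
```

View pics/both2.png

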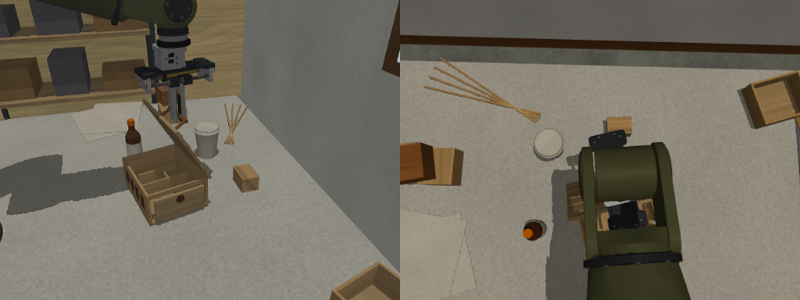

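The roof stands at about 60° with the bar held between the fingers. The tray front is flush, and the glue, cup and offcut have not moved. I'll check the tray depth once, then hand in.

```bash
python3 - <<'E'
from h import *
def face(d):
    P=cloud("side",d).reshape(-1,3);P=P[np.isfinite(P).all(1)]-C
    u,v,z=P@ex,P@ey,P[:,2]; m=(abs(u)<.055)&(z>.02)&(z<.065)&(v<-.1)&(v>-.2)
    return np.median(v[m])
S,d=bot.camera("side"); a,b=face(np.load("side_d.npy")),face(d); print(a,b)
print(bot.current_finger_force(),bot.current_gripper_width(),bot.current_time_s())
if abs(b+.1085)<.004: print(bot.hand_in())
E
```

```text
-0.14100014956785836 -0.10708568770625296
20.00088393688202 0.009265865612902685 24.7417
the job is handed in; nothing more can be done
None
```

The job is handed in: the tray was pushed home to its stop with the roof shut (board face measured within about 1.5 mm of its home position), the gripper is holding the roof open at about 60°, and the glue bottle, cup and offcut look undisturbed in the last pictures.

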